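# Free the ratchet pawl and push the hold-down arm onto the glued hub

### The job

The glued hub lying in the nest of the bench clamp must be clamped. Press the thumb tab of the ratchet pawl down so that the pawl swings clear of the teeth, then push the raised arm down by its cross bar until the rubber foot rests on the hub, and leave it there. Do it with the fingertips only: grip and lift nothing, and leave the hub and the things beside the clamp where they lie.

Things in the scene. Friction and masses are not known exactly. Their poses are not given: they have to be found in the camera images.
- clamp: bench hold-down clamp of grey cast metal, fixed to the bench. Origin on the bench top, straight below the arm's pivot; the arm points along its -x, the pawl's tab along its +x, both pivots run along its y. Base plate 240 x 100 x 12 mm (x from -155 to +85 mm). Two upright cheeks, outer faces 45 mm apart, reach z = 66 mm for x from -30 to +34 mm and z = 96 mm for x from 34 to 68 mm. Two ledges 6 mm high at x = -125 and -75 mm hold the hub between them.
- clamp_arm (a joint): angle of the arm (rad): 0 = raised, 0.80 rad (46 degrees) above level; grows as the arm goes down. It starts between 0.01 and 0.09; the teeth stop it at about 0.11 while the pawl is in. The foot meets the hub at 0.80 (arm level). The hinge is stiff: the arm stays where it is left, and takes 3 to 12 N down on the cross bar to move.
- pivot_point (a point): the pivot of the arm, 55 mm above the bench, in the middle plane of the clamp
- push_bar (a point): centre of the black cross bar (T handle) at the free end of the arm: round, 18 mm thick, 80 mm long, along the clamp's y; its axis is 150 mm from the arm's pivot, so its centre runs down a circle of 150 mm round the pivot, from about 155 mm above the bench to 55 mm, and its top is always 9 mm above this point.
- pawl (a joint): angle of the pawl (rad): 0 = nose hooked in the teeth, grows as its tab is pressed; its nose is clear of the teeth from 0.20, its stop is at 0.42. It has friction and stays where it is left; 2 to 4 N down on the tab moves it. No spring.
- pawl_tab (a point): middle of the upper face of the pawl's ribbed steel thumb tab, 32 mm (clamp x) by 36 mm (clamp y), 107 mm behind the arm's pivot (clamp x), 105 mm above the bench. The pawl's pivot is 52 mm nearer the arm and 18 mm lower, so pressing to the stop lowers this point by about 23 mm.
- foot (a point): round rubber foot under the arm, 22 mm across, 9 mm high; this point is the centre of its underside, 100 mm from the arm's pivot along the arm and 29 mm below the arm's middle line
- usb_hub: small dark grey hub, 74 x 30 x 14 mm, lying loose on the clamp's base plate between the two ledges, its long side along the clamp's y; origin at the centre of its underside, 12 mm above the bench
- hex_set: loose orange folding hex key set, 92 x 26 x 22 mm, on the bench beside the clamp; to be left alone
- cell_aa: loose battery cell, 50 x 14 mm, on the bench beside the clamp; to be left alone
- pliers_b: loose pliers with blue handles, 139 x 50 x 10 mm, flat on the bench beside the clamp; to be left alone
Mind the look-alikes: they are no part of the job. Of the things like the usb_hub, leave any that is green or yellow; of the rest the larger one is meant.

How it is judged:
By the outcome, as a careful person would: the job done as asked, in the order asked, and still so for the second after the job is handed in, with the robot touching nothing.
It also fails if it takes over 42 s, if anything falls off the work surface, if the arm or the gripper's body presses on something with over 40 N, if the wrist force passes 120 N, or if a joint passes its speed limit or range.

### The arm

A 6-joint arm with a two-finger parallel gripper is mounted at the origin on a cart in front of the work surface, level with it; the furniture and walls round the work are solid. World frame = base frame: x ahead of the robot, y to its left, z up, the work surface at z = 0. Lengths are in m, angles in rad, forces in N, time in s.
With the tool pointing down it reaches from about 0.25 to 0.8 m from the base axis. Payload 8.5 kg.
Tool frame: the origin (TCP) lies midway between the tips of the shut fingers; the grasp point (between the pads) lies 19 mm behind it; z points along the fingers, y is the line along which they close (so a half turn about z gives the same grasp; the last joint's range is limited). The gripper opens to 85 mm and grips with 20 to 120 N. Pads are 22 mm wide; open, the fingers measure 114 mm over their backs; the gripper's body (76 mm by 85 mm) begins 54 mm behind the grasp point. The pads swing forward as they close: fully open they stand 13 mm farther back than shut.
Start: joints at [1.149, 0.238, -0.013, 1.319, 0, 1.571], TCP at [0.215, 0.479, 0.231] pointing down, gripper open.
Joint ranges: [-2.66, 2.66], [-1.03, 1.9], [-1.14, 1.46], [-1.82, 2.27], [-1.45, 1.34], [-3.14, 3.14]. Speed limits (rad/s): [2.22, 2.22, 2.79, 3.14, 3.14, 3.14].

### API

Orientations are given as [roll, pitch, yaw] about the fixed x, y, z axes, in that order (R = Rz(yaw) Ry(pitch) Rx(roll)).
In Python, from plant import r, read_camera, camera_params gives the robot as it stands.
- The arm moves only by the shell command python3 -m handwheel 'ROWS' [FORCE]. ROWS is a JSON object of lists of equal length, an entry for each row: "delta_pos": the shift along the tool's x, y, z in m, a list of three; "delta_rot": the turn, a rotation vector about the tool's x, y, z in rad, a list of three; "hand": the closure in counts, from 0 (fully open) to 255 (shut). In form: {"delta_pos": [[tx, ty, tz], ...], "delta_rot": [[ax, ay, az], ...], "hand": [hand, ...]}. A call has 1 to 5 rows; each row shifts and turns the commanded pose from where the row before left it, along the tool's axes as they then stand; what a row does not reach is not made up. A row lasts 1/10 s, in which the tool goes at most 50 mm and 8.59 degrees, less where a joint would pass 70% of its speed; a pose out of reach is approached as far as the arm can. A call is refused whole if a number of a shift passes 0.05 or a number of a turn 0.15, either way. A call with a gripper value outside its range is refused whole. The fingers move at their own pace and stop on an object; FORCE is the grip in N (left out, the last holds). Time passes only in rows, so rows that do not move let the fingers close. It gives the time, the measured TCP pose, the force, the opening and the grip force at its end, in the units of the state.
- r.observe(): the state, without advancing time (a new reading comes with each control period).
- read_camera(name): name is "scene" or "top"; returns the picture (420x560x3 uint8, red, green, blue); there is no depth.
- camera_params(name): a dict with "vfov" (degrees; the focal length in pixels is half the picture's height over the tangent of half this angle, whatever the lens; pixels are square), "cx", "cy" (the principal point, pixels), "R" (3x3) and "t" (3): a world point X has camera coordinates R X + t. Camera axes: x right, y down, z forward; pixel columns grow to the right and rows downward; lengths in m; the calibration is good to about 2 mm. A picture is of the moment at which its call begins. camera_params takes no time and is no camera call.
- r.finish_job(): hands the job in; it is judged then, once.
The state is a dict: "t": time; "joint_positions": joint angles; "dq": joint speeds; "joint_efforts": joint torques, N m; "position": TCP position; "eef_rot": TCP orientation; "wrist_force": force on the tool from outside, world axes, zero at the start; "torque": the same for the moment, N m; "finger_gap": finger opening in m; "finger_force": force on a finger pad.
Only numpy, scipy, OpenCV 4.12 (cv2) and the standard library are available. Lean on these libraries where they do the work, as an engineer would, in place of code of your own. Each camera call takes 0.05 s, during which the arm holds its last target. There are 200 camera calls.

## Working session

There is one attempt and no reset: what is moved stays moved. The work goes in short steps, Python scripts to look and compute and a shell command to move; the robot and the scene stay as the last step left them, time stands still between calls to the robot, and variables do not carry over. Pictures are saved under pics/ and viewed, at most 10 in all, crops included, and the job is handed in when it is done.

```bash
mkdir -p pics
python3 - <<'E'
from plant import r, read_camera, camera_params
import cv2
for n in("scene","top"):
    im=read_camera(n); cv2.imwrite(f"pics/{n}0.png",cv2.resize(im[:,:,::-1],(784,588),interpolation=cv2.INTER_CUBIC))
    p=camera_params(n); print(n,p)
s=r.observe(); print(s["t"],s["position"],s["eef_rot"],s["finger_gap"])
E
```

```text
scene {'vfov': 51.13233610308559, 'cx': 280.4037618062946, 'cy': 211.27672903151728, 'R': array([[ 0.47012247, -0.88255545,  0.00898585],
       [-0.35148809, -0.19655133, -0.9153271 ],
       [ 0.8095931 ,  0.42715742, -0.40261093]]), 't': array([-0.27905949,  0.29760224,  0.46724354])}
top {'vfov': 43.10427279840173, 'cx': 278.93957974952866, 'cy': 205.83153129350444, 'R': array([[-0.02043141, -0.99945876,  0.0257828 ],
       [-0.98929809,  0.01648383, -0.14497438],
       [ 0.14447091, -0.0284689 , -0.98909943]]), 't': array([-0.01787803,  0.57122982,  1.04444702])}
0.1 [0.21477982 0.478647   0.23074419] [-3.14028792e+00 -3.22577513e-05  2.71973874e+00] 0.08530689258271537
```

View pics/scene0.png

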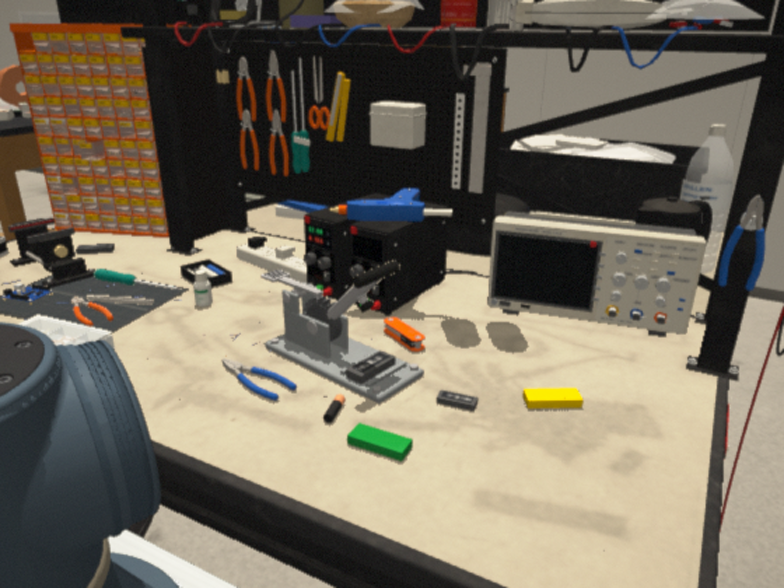

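View pics/top0.png

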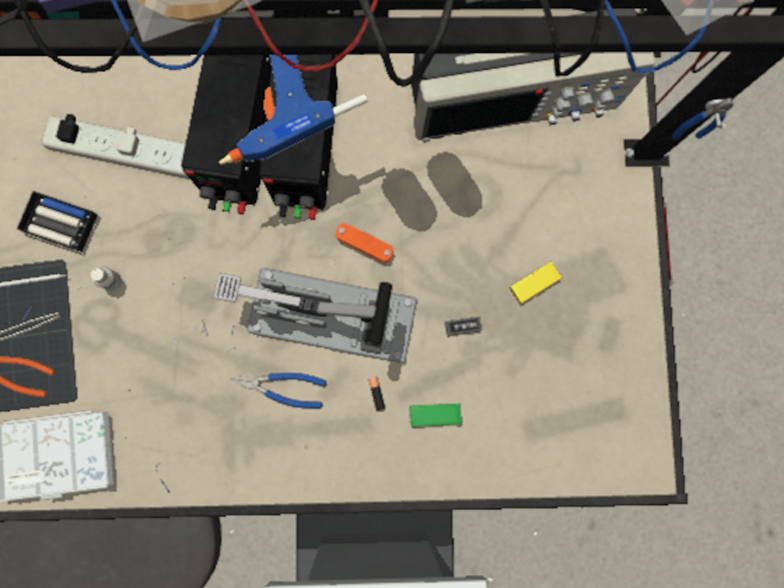

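The scene picture shows the clamp with its tab at about (280,278) and the bar at about (380,282). In the top picture the tab is at (228,287), the bar at (379,314), and the plate corners at (262,268), (417,297), (404,360) and (248,332). The pliers, cell and hex set lie clear of the clamp. Next I fit the clamp pose and overlay it on crops.

```bash
cat > h.py <<'E'
import numpy as np, cv2
from scipy.optimize import least_squares
from plant import camera_params
P={n:camera_params(n) for n in("scene","top")}
def proj(n,X):
    p=P[n]; c=np.atleast_2d(X)@np.array(p["R"]).T+p["t"]; f=210/np.tan(np.radians(p["vfov"]/2))
    return c[:,:2]/c[:,2:]*f+[p["cx"],p["cy"]]
def W(pose,L):
    x,y,a=pose[:3]; c,s=np.cos(a),np.sin(a); L=np.atleast_2d(L)
    return np.c_[x+c*L[:,0]-s*L[:,1],y+s*L[:,0]+c*L[:,1],L[:,2]]
def bar(q,y=0,r=.15): a=.8-q; return [-r*np.cos(a),y,.055+r*np.sin(a)]
def tab(th,dx=0,dy=0):  # pawl pivot (55,87)
    c,s=np.cos(th),np.sin(th); u,w=.052+dx,.018; return [.055+c*u+s*w,dy,.087-s*u+c*w]
E
python3 - <<'E'
from h import *
obs=[("top",(262,268),(.085,-.05,.012)),("top",(417,297),(-.155,-.05,.012)),("top",(404,360),(-.155,.05,.012)),("top",(248,332),(.085,.05,.012)),
("scene",(422,372),(-.155,-.05,.012)),("scene",(377,396),(-.155,.05,.012)),("scene",(265,347),(.085,.05,.012)),
("top",(228,287),"t"),("scene",(280,278),"t"),("top",(379,314),"b"),("scene",(380,282),"b")]
def res(p):
    return np.concatenate([proj(n,W(p,tab(0) if L=="t" else bar(p[3]) if L=="b" else L))[0]-np.array(px)/1.4 for n,px,L in obs])
s=least_squares(res,[.45,0.1,1.5,.05],x_scale=[.1,.1,.1,.1],loss="soft_l1"); print(s.x); print(res(s.x).reshape(-1,2).round(1).tolist())
p=s.x; np.save("pose.npy",p)
print("tab",W(p,tab(0)),"bar",W(p,bar(p[3])))
for n in P:
    im=cv2.imread(f"pics/{n}0.png"); im=cv2.resize(im,None,fx=2,fy=2,interpolation=cv2.INTER_CUBIC)
    pts=[(.085,-.05,.012),(-.155,-.05,.012),(-.155,.05,.012),(.085,.05,.012)]
    def poly(L,c,cl=True): cv2.polylines(im,[np.int32(np.round(proj(n,W(p,L))*2.8))],cl,c,1)
    poly(pts,(0,0,255)); poly([tab(0,a,b) for a,b in((-.016,-.018),(.016,-.018),(.016,.018),(-.016,.018))],(0,255,0))
    poly([bar(p[3],-.04),bar(p[3],.04)],(255,0,255),False)
    for y in(-.0225,.0225): poly([(.034,y,.096),(.068,y,.096),(.068,y,.012),(-.03,y,.012),(-.03,y,.066),(.034,y,.066)],(255,255,0))
    c=(proj(n,W(p,(-.03,0,.05)))[0]*2.8).astype(int); cv2.imwrite(f"pics/{n}1.png",im[c[1]-200:c[1]+200,c[0]-280:c[0]+280])
E
```

```text
[0.54416922 0.09191275 1.35382768 0.08710472]
[[-0.7, -1.1], [0.7, 0.7], [0.8, 2.6], [-1.3, -0.2], [1.8, -3.0], [1.0, 0.4], [-1.2, -4.7], [-0.5, -0.2], [-3.4, -3.8], [5.1, 0.5], [0.0, -1.7]]
tab [[0.56720315 0.19640408 0.105     ]] bar [[ 0.51974234 -0.01889759  0.15310401]]
```

```bash
python3 -c "
import cv2,numpy as np
a,b=[cv2.imread(f'pics/{n}1.png') for n in('scene','top')]
cv2.imwrite('pics/both1.png',cv2.resize(np.vstack([a,b]),(420*1,600)))
cv2.imwrite('pics/both1.png',np.hstack([a[:,60:460],b[:,60:460]]))"
```

```text
(no output)
```

View pics/both1.png

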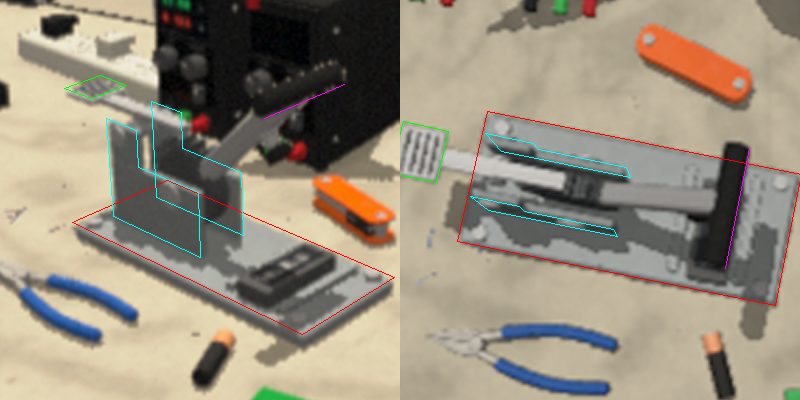

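The overlay matches the plate, cheeks and tab to within a few mm. The bar is slightly higher and nearer the pivot than fitted, so the arm angle is about 0.03. I move above the tab with the fingers shut, then turn the tool x axis onto the clamp x axis.

```bash
python3 -m handwheel '{"delta_pos":[[-0.0436,-0.0108,0.003],[-0.0436,-0.0108,0.003],[-0.0436,-0.0108,0.003],[-0.0436,-0.0108,0.003],[-0.0436,-0.0108,0.003]],"delta_rot":[[0,0,0],[0,0,0],[0,0,0],[0,0,0],[0,0,0]],"hand":[255,255,255,255,255]}' 30
python3 -m handwheel '{"delta_pos":[[-0.0436,-0.0108,0.003],[-0.0436,-0.0108,0.003],[-0.0436,-0.0108,0.003],[-0.0436,-0.0108,0.003],[-0.0436,-0.0108,0.003]],"delta_rot":[[0,0,0],[0,0,0],[0,0,0],[0,0,0],[0,0,0]],"hand":[255,255,255,255,255]}'
python3 -m handwheel '{"delta_pos":[[0,0,0],[0,0,0],[0,0,0],[0,0,0],[0,0,0]],"delta_rot":[[0,0,0.137],[0,0,0.137],[0,0,0.137],[0,0,0.137],[0,0,0.137]],"hand":[255,255,255,255,255]}'
python3 -m handwheel '{"delta_pos":[[0,0,0],[0,0,0],[0,0,0],[0,0,0],[0,0,0]],"delta_rot":[[0,0,0.137],[0,0,0.137],[0,0,0.137],[0,0,0.137],[0,0,0.137]],"hand":[255,255,255,255,255]}'
```

```text
t: 0.6
position: [0.3927, 0.3391, 0.216]
eef_rot: [-3.141, -0.0, 2.72]
wrist_force: [0.2, 0.3, -0.1]
finger_gap: 0.0125
finger_force: 0.0
t: 1.1
position: [0.5696, 0.2004, 0.2008]
eef_rot: [-3.141, -0.0, 2.72]
wrist_force: [0.7, 1.2, 1.0]
finger_gap: 0.0003
finger_force: 0.0
t: 1.6
position: [0.5683, 0.2017, 0.2008]
eef_rot: [-3.14, -0.0, 2.029]
wrist_force: [0.2, -1.1, -0.2]
finger_gap: 0.0002
finger_force: 0.0
t: 2.1
position: [0.5683, 0.2018, 0.2008]
eef_rot: [-3.141, 0.001, 1.344]
wrist_force: [-0.1, 0.3, -0.0]
finger_gap: 0.0001
finger_force: 0.0
```

```bash
python3 -m handwheel '{"delta_pos":[[0,0,0.017],[0,0,0.017],[0,0,0.017],[0,0,0.017],[0,0,0.014]],"delta_rot":[[0,0,0],[0,0,0],[0,0,0],[0,0,0],[0,0,0]],"hand":[255,255,255,255,255]}'
python3 - <<'E'
from h import *; from plant import r,read_camera
ims=[]
p=np.load("pose.npy"); T=np.array(r.observe()["position"])
for n in("scene","top"):
    im=read_camera(n)[:,:,::-1].copy(); cv2.imwrite(f"pics/{n}2raw.png",im)
    im=cv2.resize(im,None,fx=3,fy=3,interpolation=cv2.INTER_CUBIC)
    c=(proj(n,T)[0]*3).astype(int)
    cv2.circle(im,tuple(int(v) for v in c),3,(0,0,255),-1)
    cv2.polylines(im,[np.int32(proj(n,W(p,[tab(0,a,b) for a,b in((-.016,-.018),(.016,-.018),(.016,.018),(-.016,.018))]))*3)],True,(0,255,0),1)
    ims.append(im[c[1]-200:c[1]+200,c[0]-150:c[0]+250])
cv2.imwrite("pics/both2.png",np.hstack(ims))
E
```

```text
t: 2.6
position: [0.5679, 0.2017, 0.1179]
eef_rot: [-3.14, 0.001, 1.35]
wrist_force: [-0.1, 0.1, 0.7]
finger_gap: -0.0001
finger_force: 0.0
```

View pics/both2.png

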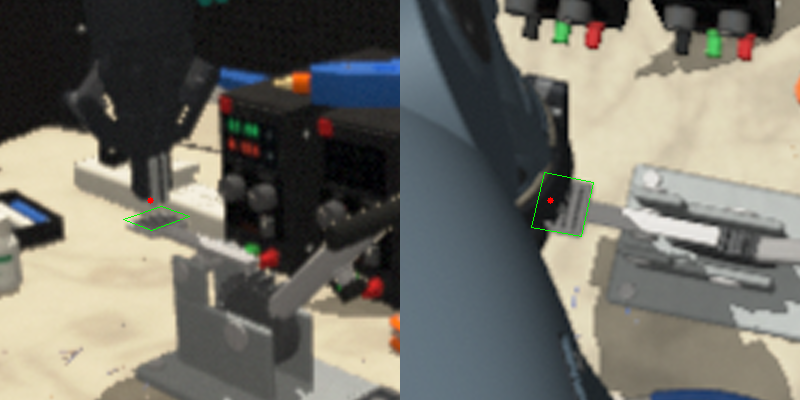

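The fingertip stands just above the outer half of the tab, with its red mark at (150,200) in the scene crop and on the tab in the top crop. I press down.

```bash
python3 -m handwheel '{"delta_pos":[[0,0,0.004],[0,0,0.004],[0,0,0.004],[0,0,0.004],[0,0,0]],"delta_rot":[[0,0,0],[0,0,0],[0,0,0],[0,0,0],[0,0,0]],"hand":[255,255,255,255,255]}'
python3 -m handwheel '{"delta_pos":[[0,0,0.003],[0,0,0.003],[0,0,0.003],[0,0,0],[0,0,0]],"delta_rot":[[0,0,0],[0,0,0],[0,0,0],[0,0,0],[0,0,0]],"hand":[255,255,255,255,255]}'
```

```text
t: 3.2
position: [0.5687, 0.2021, 0.1032]
eef_rot: [3.141, -0.0, 1.35]
wrist_force: [0.2, 0.5, -0.0]
finger_gap: 0.0002
finger_force: 0.0
t: 3.7
position: [0.5684, 0.2017, 0.0941]
eef_rot: [-3.141, 0.001, 1.35]
wrist_force: [-0.3, 1.2, 1.2]
finger_gap: 0.0
finger_force: 0.8
```

```bash
python3 -m handwheel '{"delta_pos":[[0,0,0.002],[0,0,0.002],[0,0,0.002]],"delta_rot":[[0,0,0],[0,0,0],[0,0,0]],"hand":[255,255,255]}'
python3 -m handwheel '{"delta_pos":[[0,0,0.001],[0,0,0.001]],"delta_rot":[[0,0,0],[0,0,0]],"hand":[255,255]}'
python3 - <<'E'
from h import *; from plant import r,read_camera
ims=[]
p=np.load("pose.npy"); T=np.array(r.observe()["position"])
for n in("scene","top"):
    im=read_camera(n)[:,:,::-1].copy()
    im=cv2.resize(im,None,fx=3,fy=3,interpolation=cv2.INTER_CUBIC)
    c=(proj(n,T)[0]*3).astype(int)
    for th,col in((0,(0,255,0)),(.35,(0,0,255))): cv2.polylines(im,[np.int32(proj(n,W(p,[tab(th,a,b) for a,b in((-.016,-.018),(.016,-.018),(.016,.018),(-.016,.018))]))*3)],True,col,1)
    ims.append(im[c[1]-200:c[1]+200,c[0]-150:c[0]+250])
cv2.imwrite("pics/both3.png",np.hstack(ims))
E
```

```text
t: 4.0
position: [0.5685, 0.202, 0.0882]
eef_rot: [-3.142, -0.0, 1.35]
wrist_force: [0.8, 3.2, 2.4]
finger_gap: -0.0001
finger_force: 1.7
t: 4.2
position: [0.5685, 0.2021, 0.0862]
eef_rot: [-3.142, -0.0, 1.35]
wrist_force: [0.8, 3.7, 2.6]
finger_gap: 0.0002
finger_force: 1.8
```

View pics/both3.png

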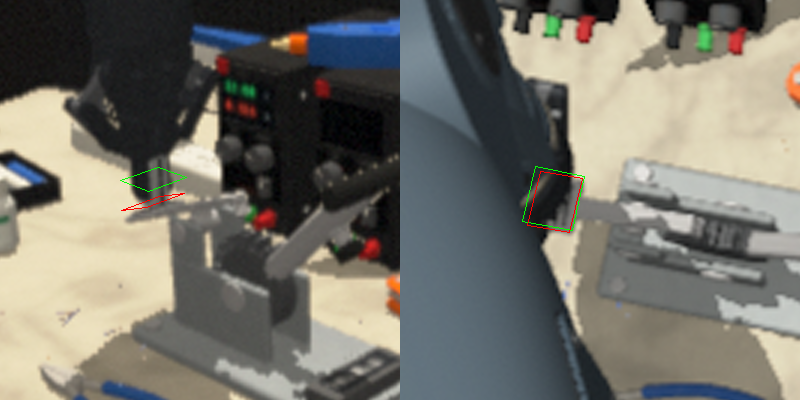

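The tab now lies along the red outline drawn for 0.35 rad, so the pawl is clear of the teeth. I lift and move above the bar.

```bash
python3 -m handwheel '{"delta_pos":[[0,0,-0.01],[0,0,-0.028],[0,0,-0.03],[0,0,-0.03],[0,0,-0.026]],"delta_rot":[[0,0,0],[0,0,0],[0,0,0],[0,0,0],[0,0,0]],"hand":[255,255,255,255,255]}'
python3 -m handwheel '{"delta_pos":[[-0.044,0,0],[-0.044,0,0],[-0.044,0,0],[-0.044,0,0],[-0.046,0.0007,0]],"delta_rot":[[0,0,0],[0,0,0],[0,0,0],[0,0,0],[0,0,0]],"hand":[255,255,255,255,255]}'
python3 -m handwheel '{"delta_pos":[[0,0,0.01],[0,0,0.01],[0,0,0]],"delta_rot":[[0,0,0],[0,0,0],[0,0,0]],"hand":[255,255,255]}'
python3 - <<'E'
from h import *; from plant import r,read_camera
ims=[]
p=np.load("pose.npy"); T=np.array(r.observe()["position"])
for n in("scene","top"):
    im=read_camera(n)[:,:,::-1].copy()
    im=cv2.resize(im,None,fx=3,fy=3,interpolation=cv2.INTER_CUBIC)
    c=(proj(n,T)[0]*3).astype(int); cv2.circle(im,tuple(int(v) for v in c),3,(0,0,255),-1)
    for q,col in((0.01,(0,255,0)),(.09,(0,255,255))): cv2.polylines(im,[np.int32(proj(n,W(p,[bar(q,-.04),bar(q,.04)]))*3)],False,col,1)
    cv2.polylines(im,[np.int32(proj(n,W(p,[tab(.35,a,b) for a,b in((-.016,-.018),(.016,-.018),(.016,.018),(-.016,.018))]))*3)],True,(0,0,255),1)
    ims.append(im[c[1]-200:c[1]+200,c[0]-270:c[0]+130])
cv2.imwrite("pics/both4.png",np.hstack(ims))
E
```

```text
t: 4.8
position: [0.5682, 0.2012, 0.2123]
eef_rot: [3.141, 0.001, 1.349]
wrist_force: [0.1, 0.2, 0.1]
finger_gap: 0.0003
finger_force: 0.0
t: 5.3
position: [0.5192, -0.0168, 0.2108]
eef_rot: [-3.141, 0.001, 1.35]
wrist_force: [1.0, -0.6, 0.1]
finger_gap: 0.0002
finger_force: 0.0
t: 5.6
position: [0.5196, -0.0145, 0.189]
eef_rot: [-3.139, 0.001, 1.35]
wrist_force: [0.2, -0.1, 0.7]
finger_gap: -0.0003
finger_force: 0.0
```

View pics/both4.png

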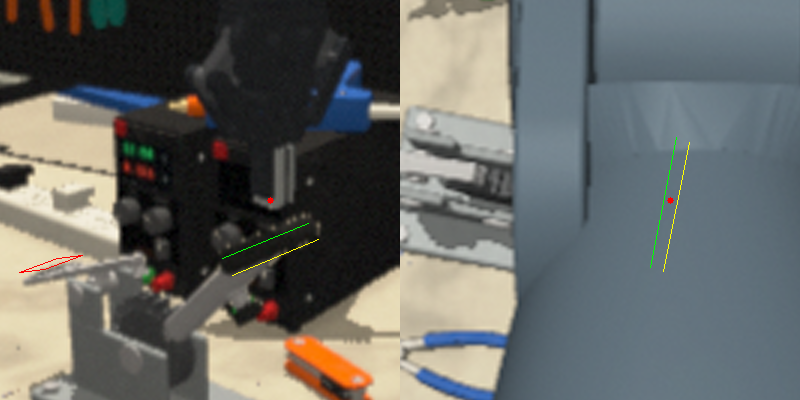

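The tip (270,200) stands over the middle of the bar, and the tab stayed down. I push along the arc.

```bash
python3 -m handwheel '{"delta_pos":[[0,0,0.006],[0,0,0.006],[-0.001,0,0.006],[-0.002,0,0.006],[-0.0025,0,0.005]],"delta_rot":[[0,0,0],[0,0,0],[0,0,0],[0,0,0],[0,0,0]],"hand":[255,255,255,255,255]}'
python3 -m handwheel '{"delta_pos":[[-0.004,0,0.005],[-0.0035,0,0.005],[-0.0035,0,0.005]],"delta_rot":[[0,0,0],[0,0,0],[0,0,0]],"hand":[255,255,255]}'
```

```text
t: 6.2
position: [0.5189, -0.0226, 0.1621]
eef_rot: [3.14, 0.006, 1.349]
wrist_force: [-8.7, -17.6, 22.0]
finger_gap: 0.0
finger_force: 10.8
t: 6.5
position: [0.517, -0.0328, 0.147]
eef_rot: [3.14, 0.003, 1.349]
wrist_force: [-2.3, -7.8, 9.9]
finger_gap: 0.0
finger_force: 4.7
```

```bash
python3 -m handwheel '{"delta_pos":[[-0.002,0,0.005],[-0.0025,0,0.005],[-0.002,0,0.005],[-0.002,0,0.005],[-0.0015,0,0.005]],"delta_rot":[[0,0,0],[0,0,0],[0,0,0],[0,0,0],[0,0,0]],"hand":[255,255,255,255,255]}'
python3 -m handwheel '{"delta_pos":[[-0.0015,0,0.005],[-0.0015,0,0.005],[-0.001,0,0.005],[-0.001,0,0.005],[-0.001,0,0.005]],"delta_rot":[[0,0,0],[0,0,0],[0,0,0],[0,0,0],[0,0,0]],"hand":[255,255,255,255,255]}'
```

```text
t: 7.0
position: [0.515, -0.0418, 0.1214]
eef_rot: [3.14, 0.002, 1.349]
wrist_force: [-0.3, -3.5, 5.4]
finger_gap: -0.0001
finger_force: 2.6
t: 7.5
position: [0.5134, -0.0466, 0.0959]
eef_rot: [3.142, 0.0, 1.35]
wrist_force: [-0.4, -2.5, 4.7]
finger_gap: 0.0004
finger_force: 1.9
```

```bash
python3 -m handwheel '{"delta_pos":[[-0.001,0,0.005],[-0.0005,0,0.005],[-0.0005,0,0.005],[0,0,0.005],[0,0,0.004]],"delta_rot":[[0,0,0],[0,0,0],[0,0,0],[0,0,0],[0,0,0]],"hand":[255,255,255,255,255]}'
python3 -m handwheel '{"delta_pos":[[0,0,0.002],[0,0,0.002],[0,0,0]],"delta_rot":[[0,0,0],[0,0,0],[0,0,0]],"hand":[255,255,255]}'
```

```text
t: 8.0
position: [0.5128, -0.0484, 0.0718]
eef_rot: [-3.141, 0.0, 1.35]
wrist_force: [0.3, -1.7, 2.2]
finger_gap: -0.0002
finger_force: 1.5
t: 8.3
position: [0.5128, -0.0482, 0.068]
eef_rot: [-3.141, -0.0, 1.35]
wrist_force: [-0.3, -0.5, 0.2]
finger_gap: 0.0003
finger_force: 0.0
```

```bash
python3 -m handwheel '{"delta_pos":[[0,0,0.002],[0,0,0.001]],"delta_rot":[[0,0,0],[0,0,0]],"hand":[255,255]}'
python3 -m handwheel '{"delta_pos":[[0,0,0.001],[0,0,0.001]],"delta_rot":[[0,0,0],[0,0,0]],"hand":[255,255]}'
```

```text
t: 8.5
position: [0.5128, -0.0483, 0.0652]
eef_rot: [-3.141, -0.0, 1.35]
wrist_force: [-1.1, -0.9, 2.2]
finger_gap: -0.0
finger_force: 1.3
t: 8.7
position: [0.5129, -0.0485, 0.0639]
eef_rot: [3.141, 0.0, 1.35]
wrist_force: [-6.2, -0.6, 21.6]
finger_gap: -0.0
finger_force: 10.6
```

The force rose to 22 N at z = 0.064, which is the level-arm height, so the foot is on the hub. I lift off and check.

```bash
python3 -m handwheel '{"delta_pos":[[0,0,0.0005],[0,0,0]],"delta_rot":[[0,0,0],[0,0,0]],"hand":[255,255]}'
python3 -m handwheel '{"delta_pos":[[0,0,-0.005],[0,0,-0.02],[0,0,-0.04],[0,0,-0.04],[0,0,-0.04]],"delta_rot":[[0,0,0],[0,0,0],[0,0,0],[0,0,0],[0,0,0]],"hand":[255,255,255,255,255]}'
python3 -m handwheel '{"delta_pos":[[0.04,0,0],[0.045,0,0],[0.045,0,0],[0.045,0,0],[0.045,0,0]],"delta_rot":[[0,0,0],[0,0,0],[0,0,0],[0,0,0],[0,0,0]],"hand":[255,255,255,255,255]}'
python3 -m handwheel '{"delta_pos":[[0.045,0,0],[0.045,0,0],[0.03,-0.04,0],[0.03,-0.04,0],[0,0,0]],"delta_rot":[[0,0,0],[0,0,0],[0,0,0],[0,0,0],[0,0,0]],"hand":[255,255,255,255,255]}'
python3 - <<'E'
from h import *; from plant import r,read_camera
ims=[]
p=np.load("pose.npy"); T=W(p,(-.05,0,.04))
for n in("scene","top"):
    im=read_camera(n)[:,:,::-1].copy()
    im=cv2.resize(im,None,fx=3,fy=3,interpolation=cv2.INTER_CUBIC)
    c=(proj(n,T)[0]*3).astype(int)
    cv2.polylines(im,[np.int32(proj(n,W(p,[bar(.8,-.04),bar(.8,.04)]))*3)],False,(255,0,255),1)
    cv2.polylines(im,[np.int32(proj(n,W(p,[tab(.35,a,b) for a,b in((-.016,-.018),(.016,-.018),(.016,.018),(-.016,.018))]))*3)],True,(0,0,255),1)
    ims.append(im[c[1]-200:c[1]+200,c[0]-220:c[0]+180])
cv2.imwrite("pics/both5.png",np.hstack(ims))
E
```

```text
t: 8.9
position: [0.5129, -0.0485, 0.064]
eef_rot: [3.141, -0.0, 1.35]
wrist_force: [-6.3, -0.0, 16.4]
finger_gap: -0.0004
finger_force: 8.2
t: 9.4
position: [0.5127, -0.0483, 0.2092]
eef_rot: [-3.141, -0.0, 1.35]
wrist_force: [0.9, 0.3, 0.0]
finger_gap: -0.0003
finger_force: 0.0
t: 9.9
position: [0.5613, 0.1681, 0.2078]
eef_rot: [3.142, -0.0, 1.35]
wrist_force: [1.6, -0.2, 0.1]
finger_gap: 0.0003
finger_force: 0.0
t: 10.4
position: [0.5124, 0.3344, 0.2073]
eef_rot: [-3.139, -0.0, 1.355]
wrist_force: [0.8, -0.3, -0.5]
finger_gap: -0.0002
finger_force: 0.0
```

View pics/both5.png

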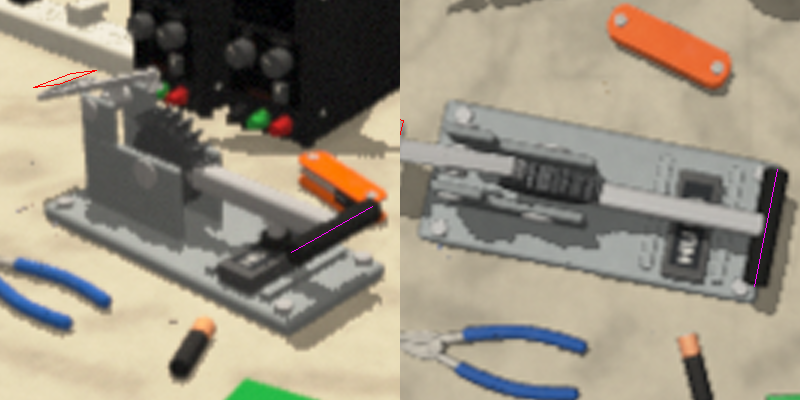

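The arm is level, with the bar on its predicted line from (290,252) to (372,205). The foot is on the hub, the pawl is still down, and the things beside the clamp have not moved. I hand in.

```bash
python3 -c "
from plant import r
print(r.finish_job())"
```

```text
the job is handed in; nothing more can be done
None
```

I handed the job in with the pawl tab pressed clear first and the arm then pushed level, its foot resting on the hub; the last pictures show nothing else moved and the robot touching nothing (about 10 s used; the hand-in gave no verdict).

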